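Secure a hand-cart wheel on its stub axle with washer and R-clip

ROBOT

A 6-joint arm with a two-finger parallel gripper is mounted at the origin on the work surface. World frame = base frame: x ahead of the robot, y to its left, z up, the work surface at z = 0. Lengths are in m, angles in rad, forces in N, time in s.
With the tool pointing down it reaches from about 0.375 to 0.975 m from the base axis. Payload 3.8 kg.
Tool frame: the origin (TCP) lies midway between the tips of the shut fingers; the grasp point (between the pads) lies 19 mm behind it; z points along the fingers, y is the line along which they close (so a half turn about z gives the same grasp; the last joint's range is limited). The gripper opens to 85 mm and grips with 20 to 120 N. Pads are 22 mm wide; open, the fingers measure 114 mm over their backs; the gripper's body (76 mm by 85 mm) begins 54 mm behind the grasp point. The pads swing forward as they close: fully open they stand 13 mm farther back than shut.
Start: joints at [1.215, 0.264, 1.604, -0, 1.274, -0.037], TCP at [0.212, 0.641, 0.231] pointing down, gripper open.
Joint ranges: [-2.63, 2.63], [-0.94, 2.18], [0.31, 2.57], [-1.31, 4.45], [0, 2.66], [-2.55, 2.55]. Speed limits (rad/s): [2.57, 2.57, 3.14, 3.14, 3.14, 3.14].

INTERFACE

Orientations are given as a rotation vector (axis times angle).
In Python, from workcell import read_state, vision, ticket gives the robot as it stands. The module is installed in compiled form; this text tells all that it offers.
- The arm moves only by the tool jog_arm, never from a script. Its arguments are lists of equal length, an entry for each row: "turn": the turn, a rotation vector about the tool's x, y, z in rad, a list of three; "delta_pos": the shift along the tool's x, y, z in m, a list of three; "gripper": the finger opening in m, from 0 to 0.0854. In form: {"turn": [[rx, ry, rz], ...], "delta_pos": [[dx, dy, dz], ...], "gripper": [gripper, ...]}. A call has 1 to 20 rows; each row shifts and turns the commanded pose from where the row before left it, along the tool's axes as they then stand; what a row does not reach is not made up. A row lasts 1/12 s, in which the tool goes at most 41.7 mm and 7.16 degrees, less where a joint would pass 70% of its speed; a pose out of reach is approached as far as the arm can. A call with a gripper value outside its range is refused whole. The fingers move at their own pace and stop on an object; "grip_force" is the grip in N (left out, the last holds). Time passes only in rows, so rows that do not move let the fingers close. It gives the time, the measured TCP pose, the force, the opening and the grip force at its end, in the units of the state.
- read_state(): the state, without advancing time (a new reading comes with each control period).
- vision.read_camera(name): name is "scene" or "top"; returns the picture (420x560x3 uint8, red, green, blue); there is no depth.
- vision.calibration(name): a dict with "vfov" (degrees; the focal length in pixels is half the picture's height over the tangent of half this angle, whatever the lens; pixels are square), "cx", "cy" (the principal point, pixels), "dist" ([k1, k2, p1, p2, k3] as OpenCV has them; the pictures are not rectified), "R" (3x3) and "t" (3): a world point X has camera coordinates R X + t. Camera axes: x right, y down, z forward; pixel columns grow to the right and rows downward; lengths in m; the calibration is good to about 2 mm. A picture is of the moment at which its call begins. calibration takes no time and is no camera call.
- ticket.finish_job(): hands the job in; it is judged then, once.
The state is a dict: "time": time; "q": joint angles; "joint_vel": joint speeds; "joint_torque": joint torques, N m; "tool_pos": TCP position; "tcp_rot": TCP orientation; "wrist_force": force on the tool from outside, world axes, zero at the start; "torque": the same for the moment, N m; "width": opening from 0.0 (shut) to 1.0 (fully open); "grip_force": force on a finger pad.
Only numpy, scipy, OpenCV 4.12 (cv2) and the standard library are available. Lean on these libraries where they do the work, as an engineer would, in place of code of your own. Each camera call takes 0.05 s, during which the arm holds its last target. There are 200 camera calls.

TASK

Secure the cart wheel: lower the big washer over the upright stub axle until it lies flat on the wheel's hub, then push the R-clip sideways through the cross hole in the axle until its sprung leg snaps over the shank and the clip sits fully home. Feel for the hole and push gently, never forcing or straining the clip against the axle; let go of it and leave the other things on the desk where they are.

Things in the scene. Friction and masses are not known exactly. Their poses are not given: they have to be found in the camera images.
- axle: Bracket, 160 x 250 x 10 mm steel plate bolted to the desk, its long side along y; from its middle a steel stub axle, 24 mm in diameter, stands straight up to 94 mm above the desk (end chamfered 3 mm) and carries the 200 mm cart wheel, which lies level and turns freely: tyre top at 60 mm, hub 48 mm in diameter with its top at 66 mm. Origin on the axle's centre line at desk level, z up.
- cross_hole (a point): Centre of the cross hole, on the axle's centre line 80 mm above the desk: level, right through, 7 mm wide, mouths widened to 9 mm. The axle is screwed in tight and cannot turn; the hole points up to 0.8 rad either way from the bracket's y axis. This is not measured (this point has the bracket's axes): see it (a 3 mm screwdriver slot across the axle's end is in line with the hole) or feel for it with the clip's point.
- hub_face (a point): Centre of the hub's flat top, 66 mm above the desk on the axle's centre line; the big washer's underside belongs here.
- washer: Big washer: thick steel ring 44 mm outside, 28 mm hole, 8 mm thick, lying flat, loose. Origin at the centre of its underside.
- small_washer: Small steel washer, 32 mm outside, 17 mm hole, 4 mm thick: too small for the axle, leave it.
- clip: R-clip (hairpin) of 5 mm steel wire lying flat. Origin: centre of its coil (30 mm outside diameter, 10 mm high) at its underside. Coil axis = z, x along the legs. Both legs lie 2.5 mm above the underside: the straight leg at y = -12.5 mm, its point at x = 85 mm; the wavy sprung leg on the +y side, its flared end at x = 74 mm. The straight leg goes through the hole, the wavy leg round the outside of the shank.
- clip_seat (a point): Point on the straight leg's centre line, at x = 36 mm, y = -12.5 mm, 2.5 mm above the clip's underside, opposite the hump of the wavy leg; with the clip fully home it lies at the centre of the cross hole (either side of the axle will do). Pushing takes about 5 to 15 N over the bulge (x = 49 mm), then the clip is drawn in; pushed past home it stops hard.
- clip_leg (a joint): Opening of the sprung leg about the coil, rad: 0 free, about 0.16 with the bulge on the shank, 0.03 to 0.07 when snapped home. Stiffness 1.7 N m/rad.
- mug: Yellow mug, 80 mm wide, 95 mm tall; leave it. Origin at its underside.
- ashtray: Green glass ashtray, 110 mm wide, 34 mm tall; leave it.
- glass_jar: Glass jar with a steel lid, 72 mm wide, 100 mm tall; leave it.
- tea_tin: Green tea tin with a dark lid, 75 x 75 x 110 mm; leave it.
- screwdriver: Screwdriver with a red handle, lying on the desk; leave it.
- spanner: Steel open-ended spanner, lying on the desk; leave it.

How it is judged:
By the outcome, as a careful person would: the job done as asked, in the order asked, and still so for the second after the job is handed in, with the robot touching nothing.
It also fails if it takes over 72 s, if anything falls off the work surface, if the arm or the gripper's body presses on something with over 40 N, if the wrist force passes 120 N, or if a joint passes its speed limit or range.

## Working session

There is one attempt and no reset: what is moved stays moved. The work goes in short steps, Python scripts to look and compute and a tool call to move; the robot and the scene stay as the last step left them, time stands still between calls to the robot, and variables do not carry over. Pictures are saved under pics/ and viewed, at most 10 in all, crops included, and the job is handed in when it is done.

Besides the shell and the picture viewer there is one more tool, called after "Call:" as name(argument=value, ...) on one line, values as JSON. jog_arm: Moves the arm, as the interface text tells. Its arguments: {"type":"object","properties":{"turn":{"type":"array","items":{"type":"array","items":{"type":"number"}}},"delta_pos":{"type":"array","items":{"type":"array","items":{"type":"number"}}},"gripper":{"type":"array","items":{"type":"number"}},"grip_force":{"type":"number"}},"required":["turn","delta_pos","gripper"]}

```bash
mkdir -p pics
cat > h.py <<'E'
import numpy as np, cv2
from workcell import read_state, vision, ticket
def cam(n):
    c=vision.calibration(n); f=210/np.tan(np.radians(c["vfov"])/2)
    K=np.array([[f,0,c["cx"]],[0,f,c["cy"]],[0,0,1.]])
    return K,np.array(c["dist"],float),np.array(c["R"],float),np.array(c["t"],float)
def ray(n,uv):
    K,d,R,t=cam(n)
    p=cv2.undistortPoints(np.array(uv,float).reshape(-1,1,2),K,d).reshape(-1,2)
    return -R.T@t,(np.c_[p,np.ones(len(p))]@R)
def onz(n,uv,z):
    o,v=ray(n,uv); return o+v*((z-o[2])/v[:,2])[:,None]
def proj(n,X):
    K,d,R,t=cam(n)
    return cv2.projectPoints(np.array(X,float).reshape(-1,1,3),cv2.Rodrigues(R)[0],t,K,d)[0].reshape(-1,2)
def shot(n,name):
    im=vision.read_camera(n)[:,:,::-1].copy(); cv2.imwrite(f"pics/{name}.png",im); return im
E
python3 - <<'E'
from h import *
for n in("top","scene"):
    shot(n,n+"0"); K,d,R,t=cam(n); print(n,K[0,0],d,-R.T@t,R[2])
print(read_state())
E
```

```text
top 444.3790454707724 [0.00283311 0.         0.         0.         0.        ] [ 0.28082949 -0.00567656  1.39430934] [ 0.19633208  0.0135535  -0.98044378]
scene 445.35152774361035 [-0.02558585  0.          0.          0.          0.        ] [ 0.93528617 -0.60873835  1.03806003] [-0.33086329  0.50551967 -0.79685591]
{'time': 0.1, 'q': array([ 1.21507027e+00,  2.64676273e-01,  1.60525688e+00, -3.66609528e-05,
        1.27366203e+00, -3.69112254e-02]), 'joint_vel': array([-0.00079048, -0.00091819, -0.00032032,  0.00038134, -0.00026644,
        0.0006327 ]), 'joint_torque': array([-3.49401271e-04, -5.16701353e+01, -3.68590665e+01, -1.35781047e-04,
        6.17129277e-03, -1.03046335e-05]), 'tool_pos': array([0.21136478, 0.64036288, 0.23007704]), 'tcp_rot': array([-4.98601456e-01, -3.10141148e+00,  3.09553337e-03]), 'wrist_force': array([-0.33046608,  0.38718376, -0.17059198]), 'torque': array([-0.01398032,  0.02144181,  0.02397488]), 'grip_force': 0.0, 'width': 1.0023445654672118}
```

View pics/top0.png

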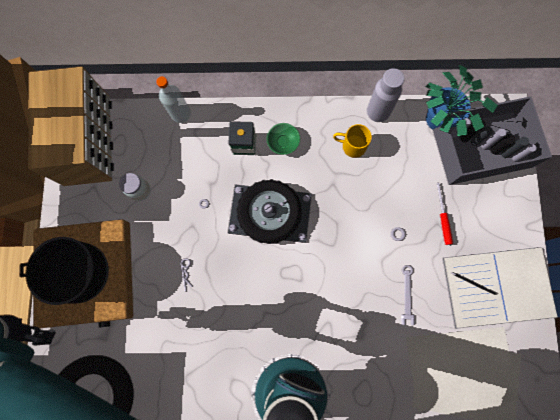

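View pics/scene0.png

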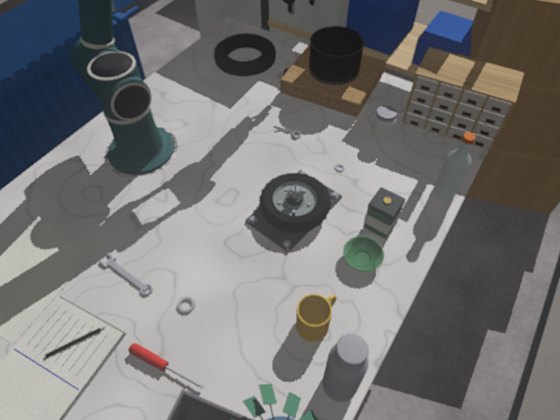

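The top view shows the wheel around (272,210), the big washer at (399,234), the small washer at (205,204) and the clip at (187,272). In the scene view they are at (294,198), (186,305), (340,168) and (290,132).

Run:
```python
from h import *
T=cv2.imread("pics/top0.png");S=cv2.imread("pics/scene0.png")
def crop(im,u,v,w,h,s): return cv2.resize(im[v-h//2:v+h//2,u-w//2:u+w//2],None,fx=s,fy=s,interpolation=cv2.INTER_CUBIC)
a=np.hstack([crop(T,187,273,40,40,10),crop(T,272,210,40,40,10)])
b=np.hstack([crop(S,290,132,40,30,10),crop(S,294,198,40,30,10)])
cv2.imwrite("pics/c0.png",np.vstack([a,b])[:600+100][:600] if 0 else cv2.resize(np.vstack([a,b]),(680,595)))
# big washer
for n,im,(u,v) in(("top",T,(399,234)),("scene",S,(186,305))):
    w=im[v-14:v+14,u-14:u+14].astype(int); g=w.mean(2); print(n,g.min(),np.median(g))
    m=(g<np.median(g)-25).astype(np.uint8)
    k,l,st,ce=cv2.connectedComponentsWithStats(m)
    for i in range(1,k):
        if st[i,4]>20: print(st[i],ce[i]+[u-14,v-14])
print(onz("top",[[399,234],[272,208],[187,282],[205,204]],0.004),onz("scene",[[186,305],[295,197],[296,134],[340,168]],0.004))
print(onz("top",[[270,209]],0.094),onz("scene",[[295,197]],0.094))
```

```text
top 78.33333333333333 213.0
[  6   7  17  14 141] [399.04964539 233.71631206]
scene 96.0 182.33333333333334
[  4   7  19  18 181] [185.07734807 306.6961326 ]
[[ 0.47459573 -0.34438384  0.004     ]
 [ 0.56131024  0.05490688  0.004     ]
 [ 0.32965564  0.3183244   0.004     ]
 [ 0.57620941  0.26982674  0.004     ]] [[ 0.47427122 -0.34088525  0.004     ]
 [ 0.52304291  0.09911914  0.004     ]
 [ 0.38555644  0.32821318  0.004     ]
 [ 0.58067854  0.27267098  0.004     ]]
[[0.54015875 0.0569581  0.094     ]] [[0.55892273 0.03751036 0.094     ]]
```

View pics/c0.png

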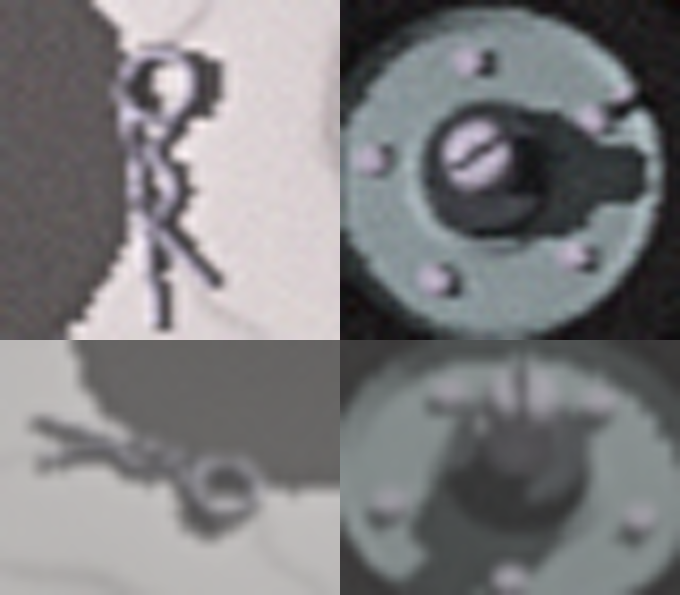

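Run:
```python
from h import *
T=cv2.imread("pics/top0.png").astype(int);S=cv2.imread("pics/scene0.png").astype(int)
def blob(im,u,v,r,fn):
    w=im[v-r:v+r+1,u-r:u+r+1]; m=fn(w).astype(np.uint8)
    k,l,st,ce=cv2.connectedComponentsWithStats(m)
    return [(st[i].tolist(),(ce[i]+[u-r,v-r]).round(2)) for i in range(1,k) if st[i,4]>4]
print(T[203:214,263:274,2]); print(S[182:196,286:304,2])
# rosy pixels: red>green
print(blob(T,268,208,6,lambda w:w[:,:,2]>130))
print(T[225:244,388:412,1]); print(S[294:318,174:198,1])
C=onz("top",[[185.3,262.9]],.005),onz("scene",[[296,133.8]],.005); print(C)
L=onz("top",[[167+135/8.5-.5,253+110/8.5-.5],[167+165/8.5-.5,253+325/8.5-.5],[167+215/8.5-.5,253+280/8.5-.5]],.0025);print(L)
L2=onz("scene",[[270+35/8.5-.5,117+82/8.5-.5],[270+40/8.5-.5,117+125/8.5-.5]],.0025);print(L2)
A=onz("top",[[267.6,207.6],[252+(455-340)/8.5-.5,190+163/8.5-.5],[252+160/8.5-.5,190+146/8.5-.5]],.094);print(A)
print(onz("scene",[[294.6,188.1]],.094))
```

```text
[[139 119  80  59  61  61  64  58  53  57  43]
 [103  63  69  96 129 144 120  76  59  64  55]
 [ 69  66 131 174 186 191 169 108  61  63  65]
 [ 60 114 179 197 185 178 128  84  75  45  23]
 [ 67 151 197 195 136  84  85 145 132  49  25]
 [ 64 148 195 148  88 128 181 188 144  58  33]
 [ 58 108 106  92 149 180 188 162 102  50  25]
 [ 59  87 160 188 184 181 159 120  75  47  26]
 [ 56  64 116 144 153 145 111  73  50  39  23]
 [ 58  61  64  89  93  71  53  54  45  29  28]
 [ 68  65  60  65  63  63  57  59  64  70  61]]
[[ 70  73  78  79  80  79  78  80  78  79  77  79  80  79  77  73  71  66]
 [ 78  78  79  79  80  79  78  79  80  79  81  78  78  79  79  78  78  76]
 [ 79  80  81  80  80  79  78  85  93  88  96  87  79  80  81  78  78  80]
 [ 90  99 101 102 101 101 102 107 113 105 121 113 104 103  99  87  78  77]
 [117 129 131 130 130 131 137 137 121 109 138 144 138 134 128 112  99  89]
 [142 145 141 136 135 136 147 150 122 107 146 159 154 143 135 133 128 117]
 [155 155 147 137 130 131 149 155 127 108 146 162 161 147 137 137 139 141]
 [149 149 141 132 122 119 143 156 134 112 147 160 158 148
[... 4626 characters left out ...]
166 142 125 137 139 145 155 159 172 181 183 182
  182 182 182 182 181 182]
 [183 183 184 183 183 184 182 170 162 168 170 173 179 181 182 183 183 182
  182 182 182 181 181 181]
 [183 183 183 183 184 184 184 182 181 182 182 182 184 183 182 183 182 182
  181 181 181 181 181 180]]
(array([[0.38853228, 0.32566012, 0.005     ]]), array([[0.38558903, 0.3281183 , 0.005     ]]))
[[0.3808817  0.33509481 0.0025    ]
 [0.30308245 0.32103001 0.0025    ]
 [0.31909699 0.30338197 0.0025    ]]
[[0.30096032 0.32134088 0.0025    ]
 [0.3161841  0.30179754 0.0025    ]]
[[0.54448388 0.06413725 0.094     ]
 [0.54126896 0.07181166 0.094     ]
 [0.54723091 0.05599887 0.094     ]]
[[0.54163393 0.06342838 0.094     ]]
```

Run:
```python
from h import *
T=cv2.imread("pics/top0.png").astype(float);S=cv2.imread("pics/scene0.png").astype(float)
yy,xx=np.mgrid[0:420,0:560]
g=T.mean(2); w=np.clip(175-T[:,:,2],0,None)*(np.hypot(xx-267.5,yy-207.6)<3.0)
m=np.average(np.c_[xx.ravel(),yy.ravel()],axis=0,weights=w.ravel());cv=np.cov(np.c_[xx.ravel(),yy.ravel()].T,aweights=w.ravel())
v=np.linalg.eigh(cv)[1][:,1];print(m,v)
for n,a in(("top",[m-3*v,m+3*v]),("scene",[[294.75,185],[294.75,191]])):
    P=onz(n,a,.094);d=P[1]-P[0];print(n,P,np.degrees(np.arctan2(d[1],d[0])))
print(onz("top",[[397.6,233.7]],.008),onz("scene",[[185.7,304.6]],.008))
s=read_state();R=cv2.Rodrigues(s["tcp_rot"])[0];print(R.round(3))
```

```text
[267.79100529 207.59920635] [-0.84627558  0.53274539]
top [[0.54929193 0.05598211 0.094     ]
 [0.5396771  0.07114075 0.094     ]] 122.38615998256638
scene [[0.53615695 0.07307783 0.094     ]
 [0.54737181 0.05492317 0.094     ]] -58.294728898605946
[[ 0.47501839 -0.33909311  0.008     ]] [[ 0.47472695 -0.3414986   0.008     ]]
[[-0.95   0.313 -0.001]
 [ 0.313  0.95  -0.002]
 [ 0.    -0.002 -1.   ]]
```

Call:
jog_arm(turn=[[0,0,0],[0,0,0],[0,0,0],[0,0,0],[0,0,0],[0,0,0],[0,0,0],[0,0,0],[0,0,0],[0,0,0],[0,0,0],[0,0,0],[0,0,0],[0,0,0],[0,0,0],[0,0,0],[0,0,0],[0,0,0],[0,0,0],[0,0,0]], delta_pos=[[-0.0317,-0.0194,0.0025],[-0.0317,-0.0194,0.0025],[-0.0317,-0.0194,0.0025],[-0.0317,-0.0194,0.0025],[-0.0317,-0.0194,0.0025],[-0.0317,-0.0194,0.0025],[-0.0317,-0.0194,0.0025],[-0.0317,-0.0194,0.0025],[-0.0317,-0.0194,0.0025],[-0.0317,-0.0194,0.0025],[-0.0317,-0.0194,0.0025],[-0.0317,-0.0194,0.0025],[-0.0104,-0.0362,0.0047],[-0.0104,-0.0362,0.0047],[-0.0104,-0.0362,0.0047],[-0.0104,-0.0362,0.0047],[-0.0104,-0.0362,0.0047],[-0.0104,-0.0362,0.0047],[-0.0104,-0.0362,0.0047],[-0.0104,-0.0362,0.0047]], gripper=[0.065,0.065,0.065,0.065,0.065,0.065,0.065,0.065,0.065,0.065,0.065,0.065,0.065,0.065,0.065,0.065,0.065,0.065,0.065,0.065], grip_force=40)

```text
time: 1.77
tool_pos: [0.4872, -0.0021, 0.1632]
tcp_rot: [-0.498, -3.101, 0.0]
wrist_force: [0.7, -0.4, 0.3]
width: 0.759
grip_force: 0.0
```

Call:
jog_arm(turn=[[0,0,0],[0,0,0],[0,0,0],[0,0,0],[0,0,0],[0,0,0],[0,0,0],[0,0,0],[0,0,0],[0,0,0],[0,0,0]], delta_pos=[[-0.0104,-0.0362,0.0047],[-0.0104,-0.0362,0.0047],[-0.0104,-0.0362,0.0047],[-0.0104,-0.0362,0.0047],[-0.0104,-0.0362,0.0047],[-0.0104,-0.0362,0.0047],[-0.0104,-0.0362,0.0047],[-0.0104,-0.0362,0.0047],[-0.0104,-0.0362,0.0047],[0,0,0],[0,0,0]], gripper=[0.065,0.065,0.065,0.065,0.065,0.065,0.065,0.065,0.065,0.065,0.065])

```text
time: 2.68
tool_pos: [0.4739, -0.3407, 0.1204]
tcp_rot: [-0.504, -3.1, -0.001]
wrist_force: [-0.4, 0.7, 0.1]
width: 0.758
grip_force: 0.0
```

```bash
cat >> h.py <<'E'
def go(x,y,z,ya=None):
    """print state and the move: turn about tool z to tool-y angle ya, then shift in the turned frame"""
    s=read_state();R=cv2.Rodrigues(np.array(s["tcp_rot"]))[0];a=np.degrees(np.arctan2(R[1,1],R[0,1]))
    ya=a if ya is None else ya
    Rn=R@cv2.Rodrigues(np.array([0,0,-np.radians(ya-a)]))[0]
    print("t%.2f"%s["time"],"p",s["tool_pos"].round(4),"ya %.1f"%a,"tilt",R[:,2].round(3),"F",s["wrist_force"].round(1),"w %.1f"%(s["width"]*85.4),"g %.0f"%s["grip_force"],"q6 %.2f"%s["q"][5])
    print("turn z %.3f shift"%-np.radians(ya-a),(Rn.T@(np.array([x,y,z])-s["tool_pos"])).round(4))
E
python3 -c "
from h import *
go(.475,-.34,-.001)"
```

```text
t2.68 p [ 0.4739 -0.3407  0.1204] ya 71.5 tilt [-0.001  0.001 -1.   ] F [-0.4  0.7  0.1] w 64.8 g 0 q6 -1.91
turn z -0.000 shift [-0.001   0.0009  0.1214]
```

Call:
jog_arm(turn=[[0,0,0],[0,0,0],[0,0,0],[0,0,0],[0,0,0],[0,0,0],[0,0,0],[0,0,0],[0,0,0],[0,0,0],[0,0,0]], delta_pos=[[-0.001,0.001,0.03],[0,0,0.035],[0,0,0.035],[0,0,0.015],[0,0,0.006],[0,0,0],[0,0,0],[0,0,0],[0,0,0],[0,0,0],[0,0,0]], gripper=[0.065,0.065,0.065,0.065,0.065,0.065,0.04,0.04,0.04,0.04,0.04])

```text
time: 3.6
tool_pos: [0.4778, -0.3393, 0.0027]
tcp_rot: [0.498, 3.098, -0.002]
wrist_force: [0.3, 2.1, 6.3]
width: 0.478
grip_force: 39.7
```

```bash
python3 -c "
from h import *
go(.475,-.34,-.001,-18)"
```

```text
t3.60 p [ 0.4778 -0.3393  0.0027] ya 71.7 tilt [ 0.003 -0.002 -1.   ] F [0.3 2.1 6.3] w 40.8 g 40 q6 -1.91
turn z 1.566 shift [-0.0015 -0.0024  0.0037]
```

Run:
```python
from h import *
a=shot("top","t1");b=shot("scene","s1")
f=lambda im,u,v:cv2.resize(im[v-30:v+30,u-30:u+30],(400,400),interpolation=cv2.INTER_CUBIC)
cv2.imwrite("pics/c1.png",np.hstack([f(a,399,234),f(b,186,305)]))
go(.475,-.34,0)
```

```text
t3.70 p [ 0.4778 -0.3393  0.0027] ya 71.7 tilt [ 0.003 -0.002 -1.   ] F [-1.3  2.3  7.1] w 40.7 g 40 q6 -1.91
turn z -0.000 shift [ 0.0024 -0.0015  0.0027]
```

View pics/c1.png

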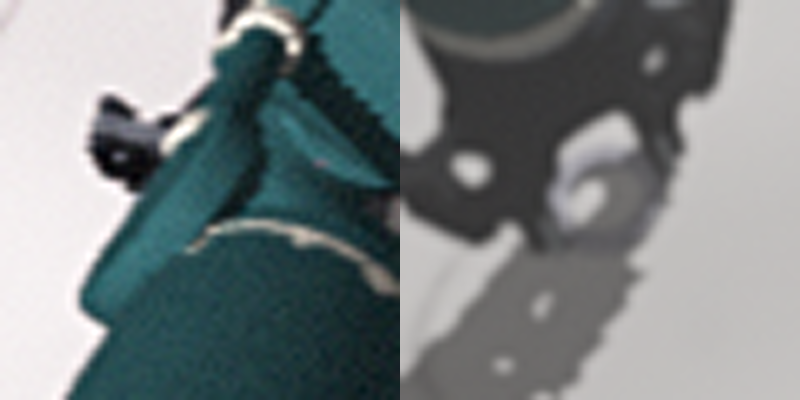

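Call:
jog_arm(turn=[[0,0,0],[0,0,0],[0,0,0],[0,0,0],[0,0,0.1205],[0,0,0.1205],[0,0,0.1205],[0,0,0.1205],[0,0,0.1205],[0,0,0.1205],[0,0,0.1205],[0,0,0.1205],[0,0,0.1205],[0,0,0.1205],[0,0,0.1205],[0,0,0.1205],[0,0,0.1205],[0,0,0]], delta_pos=[[0,0,0],[0,0,0],[0,0,0],[0,0,-0.015],[0,0,0],[0,0,0],[0,0,0],[0,0,0],[0,0,0],[0,0,0],[0,0,0],[0,0,0],[0,0,0],[0,0,0],[0,0,0],[0,0,0],[0,0,0],[0,0,0]], gripper=[0.065,0.065,0.065,0.065,0.065,0.065,0.065,0.065,0.065,0.065,0.065,0.065,0.065,0.065,0.065,0.065,0.065,0.065])

```text
time: 5.2
tool_pos: [0.4759, -0.3384, 0.0151]
tcp_rot: [-2.544, -1.842, 0.0]
wrist_force: [0.0, 0.1, 0.3]
width: 0.761
grip_force: 0.0
```

```bash
python3 -c "
from h import *
go(.475,-.34,0.003)"
```

```text
t5.20 p [ 0.4759 -0.3384  0.0151] ya -18.2 tilt [-0.  0. -1.] F [0.  0.1 0.3] w 65.0 g 0 q6 -0.34
turn z -0.000 shift [-0.0018 -0.0003  0.0121]
```

Call:
jog_arm(turn=[[0,0,0],[0,0,0],[0,0,0],[0,0,0],[0,0,0],[0,0,0],[0,0,0]], delta_pos=[[0,0,0.0115],[0,0,0],[0,0,0],[0,0,0],[0,0,0],[0,0,0],[0,0,0]], gripper=[0.065,0.065,0.04,0.04,0.04,0.04,0.04])

```text
time: 5.78
tool_pos: [0.4762, -0.3386, 0.004]
tcp_rot: [2.541, 1.846, 0.0]
wrist_force: [-0.9, -0.0, -1.2]
width: 0.477
grip_force: 34.2
```

```bash
python3 -c "
from h import *
go(.543,.064,.13)"
```

```text
t5.78 p [ 0.4762 -0.3386  0.004 ] ya -18.0 tilt [ 0. -0. -1.] F [-0.9 -0.  -1.2] w 40.7 g 34 q6 -0.35
turn z -0.000 shift [ 0.4035 -0.0608 -0.1261]
```

Call:
jog_arm(turn=[[0,0,0],[0,0,0],[0,0,0],[0,0,0],[0,0,0],[0,0,0],[0,0,0],[0,0,0],[0,0,0],[0,0,0],[0,0,0],[0,0,0],[0,0,0],[0,0,0],[0,0,0],[0,0,0],[0,0,0],[0,0,0],[0,0,0]], delta_pos=[[0,0,-0.012],[0,0,-0.031],[0,0,-0.031],[0,0,-0.031],[0,0,-0.031],[0.0368,-0.0055,0],[0.0368,-0.0055,0],[0.0368,-0.0055,0],[0.0368,-0.0055,0],[0.0368,-0.0055,0],[0.0368,-0.0055,0],[0.0368,-0.0055,0],[0.0368,-0.0055,0],[0.0368,-0.0055,0],[0.0368,-0.0055,0],[0.0368,-0.0055,0],[0,0,0],[0,0,0.015],[0,0,0]], gripper=[0.04,0.04,0.04,0.04,0.04,0.04,0.04,0.04,0.04,0.04,0.04,0.04,0.04,0.04,0.04,0.04,0.04,0.04,0.04])

```text
time: 7.37
tool_pos: [0.5424, 0.0658, 0.1237]
tcp_rot: [-2.539, -1.848, 0.004]
wrist_force: [-0.8, -0.3, -1.5]
width: 0.473
grip_force: 34.2
```

Run:
```python
from h import *
a=shot("top","t2");b=shot("scene","s2")
f=lambda im,u,v:cv2.resize(im[v-20:v+20,u-20:u+20],(400,400),interpolation=cv2.INTER_CUBIC)
cv2.imwrite("pics/c2.png",np.hstack([f(a,268,206),f(b,295,186)]))
go(.5435,.065,0.11)
```

```text
t7.47 p [0.543  0.0649 0.1248] ya -18.0 tilt [-0.001 -0.    -1.   ] F [-0.1 -0.6  0.4] w 41.3 g 34 q6 0.39
turn z -0.000 shift [0.0003 0.0004 0.0148]
```

View pics/c2.png

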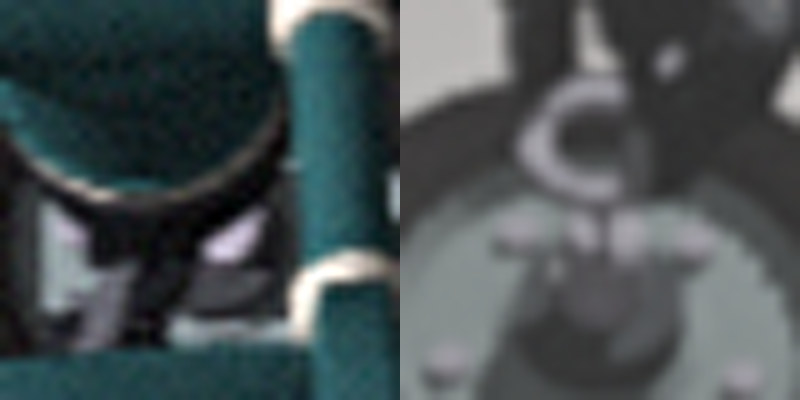

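Scene crop: the washer's left outer edge is at crop (518,140), with the axle end centred near (604,235), about camera pixel (294.9,189).

Run:
```python
from h import *
s=read_state();x,y,z=s["tool_pos"]; th=np.linspace(0,2*np.pi,72)
def ring(r,zz,cx=x,cy=y): return np.c_[cx+r*np.cos(th),cy+r*np.sin(th),0*th+zz]
c=lambda p:((p-[275,166]+.5)*10+[400,0])
for nm,r,zz in(("outer top",.022,z+.004),("hole top",.014,z+.004),("outer bot",.022,z-.004),("axle",.012,.094),("axle ch",.009,.094)):
    p=c(proj("scene",ring(r,zz))); print(nm,"u",p[:,0].min().round(),p[:,0].max().round(),"v",p[:,1].min().round(),p[:,1].max().round())
```

```text
outer top u 529.0 693.0 v 80.0 205.0
hole top u 559.0 663.0 v 103.0 182.0
outer bot u 529.0 692.0 v 100.0 224.0
axle u 564.0 652.0 v 191.0 259.0
axle ch u 575.0 641.0 v 199.0 250.0
```

Run:
```python
from h import *
S=cv2.imread("pics/s2.png")[:,:,1]
print(S[171:188,285:303]);
```

```text
[[134  79  53  49  50  47  43  85 155 178 154 105  62  50  47  67 110 115]
 [143  88  56  49  49  44  46  78 139 169 165 127  76  49  46  80 128 115]
 [140  89  54  48  46  48  65  93 118 133 134 112  72  48  46  63  93  77]
 [ 96  69  50  48  55  77 109 136 149 151 151 138  93  55  47  50  58  51]
 [ 63  58  51  55  79 117 140 149 146 144 145 137  99  61  50  51  48  51]
 [ 58  55  56  69  99 133 129 116 103  97  99 100  80  57  48  50  50  52]
 [ 58  57  69  89 115 117  96  81  70  68  69  71  65  56  51  49  50  50]
 [ 58  63  89 123 140 108  73  58  57  56  57  57  61  62  56  51  48  51]
 [ 54  71 119 151 150 103  58  51  54  54  53  55  65  75  67  55  49  50]
 [ 55  84 139 162 153 103  59  55  56  57  57  57  69  78  73  57  49  47]
 [ 54  81 132 157 158 120  83  69  69  69  70  70  72  80  73  57  49  49]
 [ 67  74 107 140 153 139 117  97  87  85  87  84  75  78  74  59  49  49]
 [ 82  79  84 107 135 147 142 128 120 118 117 108  84  77  72  57  48  48]
 [ 80  81  79  85 106 130 138 143 147 150 148 128  92  77  70  54  46  47]
 [ 84  94 106 104  99  99 104 118 133 138 135 117  90  78  70  60  60  64]
 [110 125 139 139 130 115 103 104 104  98  96 100 100  98  97 100 103 103]
 [143 148 151 149 144 138 129 133 126 102  91 124 137 139 133 137 143 139]]
```

Call:
jog_arm(turn=[[0,0,0],[0,0,0],[0,0,0],[0,0,0],[0,0,0],[0,0,0],[0,0,0]], delta_pos=[[0.0008,0.0008,0.01],[0,0,0.01],[0,0,0.004],[0,0,0.003],[0,0,0.003],[0,0,0.003],[0,0,0]], gripper=[0.04,0.04,0.04,0.04,0.04,0.04,0.04])

```text
time: 8.05
tool_pos: [0.5459, 0.0647, 0.092]
tcp_rot: [2.539, 1.845, 0.001]
wrist_force: [3.1, -4.3, -2.0]
width: 0.472
grip_force: 34.2
```

```bash
python3 -c "
from h import *
go(.543,.065,.07); print(read_state()['torque'])"
```

```text
t8.05 p [0.5459 0.0647 0.092 ] ya -18.0 tilt [ 0.002 -0.002 -1.   ] F [ 3.1 -4.3 -2. ] w 40.3 g 34 q6 0.39
turn z -0.000 shift [-0.0006 -0.0029  0.022 ]
[-0.83795784 -0.53399138  0.05685138]
```

Call:
jog_arm(turn=[[0,0,0],[0,0,0],[0,0,0],[0,0,0],[0,0,0]], delta_pos=[[-0.001,0.001,0],[0,0,0.003],[0,0,0.003],[0,0,0.003],[0,0,0]], gripper=[0.04,0.04,0.04,0.04,0.04])

```text
time: 8.47
tool_pos: [0.5454, 0.0643, 0.0822]
tcp_rot: [2.542, 1.846, -0.0]
wrist_force: [1.9, -2.5, -0.8]
width: 0.471
grip_force: 34.3
```

```bash
python3 -c "
from h import *
go(.543,.065,.07); print(read_state()['torque'])"
```

```text
t8.47 p [0.5454 0.0643 0.0822] ya -18.0 tilt [-0. -0. -1.] F [ 1.9 -2.5 -0.8] w 40.3 g 34 q6 0.39
turn z -0.000 shift [-0.     -0.0025  0.0122]
[-0.4263667  -0.32843743 -0.05527638]
```

Call:
jog_arm(turn=[[0,0,0],[0,0,0],[0,0,0],[0,0,0],[0,0,0],[0,0,0]], delta_pos=[[-0.001,0.001,0],[0,0,0.004],[0,0,0.004],[0,0,0.002],[0,0,0.001],[0,0,0]], gripper=[0.04,0.04,0.04,0.04,0.04,0.04])

```text
time: 8.97
tool_pos: [0.5454, 0.0633, 0.0712]
tcp_rot: [-2.541, -1.846, 0.002]
wrist_force: [0.7, 0.1, -0.6]
width: 0.478
grip_force: 34.2
```

```bash
python3 -c "
from h import *
go(.543,.065,.07); print(read_state()['torque'])"
```

```text
t8.97 p [0.5454 0.0633 0.0712] ya -18.0 tilt [-0.001  0.    -1.   ] F [ 0.7  0.1 -0.6] w 40.8 g 34 q6 0.38
turn z -0.000 shift [ 0.0009 -0.0028  0.0012]
[-0.00298698  0.01719785 -0.03540922]
```

Call:
jog_arm(turn=[[0,0,0],[0,0,0],[0,0,0],[0,0,0],[0,0,0],[0,0,0],[0,0,-0.119],[0,0,-0.119],[0,0,-0.119],[0,0,-0.119],[0,0,-0.119],[0,0,-0.119],[0,0,-0.119],[0,0,-0.119],[0,0,-0.119],[0,0,-0.119],[0,0,-0.119],[0,0,-0.119],[0,0,-0.119],[0,0,-0.119]], delta_pos=[[0,0,0.0015],[0,0,0],[0,0,0],[0,0,0],[0,0,-0.03],[0,0,-0.04],[0,0,0],[0,0,0],[0,0,0],[0,0,0],[0,0,0],[0,0,0],[0,0,0],[0,0,0],[0,0,0],[0,0,0],[0,0,0],[0,0,0],[0,0,0],[0,0,0]], gripper=[0.04,0.06,0.06,0.06,0.06,0.06,0.06,0.06,0.06,0.06,0.06,0.06,0.06,0.06,0.06,0.06,0.06,0.06,0.06,0.06])

```text
time: 10.63
tool_pos: [0.5462, 0.0632, 0.1406]
tcp_rot: [0.335, 3.123, 0.0]
wrist_force: [-0.2, 0.1, -0.2]
width: 0.7
grip_force: 0.0
```

```bash
python3 -c "
from h import *
go(.393,.328,.06,101)"
```

```text
t10.63 p [0.5462 0.0632 0.1406] ya 77.8 tilt [ 0.  0. -1.] F [-0.2  0.1 -0.2] w 59.7 g 0 q6 -1.29
turn z -0.405 shift [0.0999 0.2892 0.0806]
```

Call:
jog_arm(turn=[[0,0,-0.101],[0,0,-0.101],[0,0,-0.101],[0,0,-0.102],[0,0,0],[0,0,0],[0,0,0],[0,0,0],[0,0,0],[0,0,0],[0,0,0],[0,0,0],[0,0,0],[0,0,0]], delta_pos=[[0,0,0],[0,0,0],[0,0,0],[0,0,0],[0.0111,0.0321,0.003],[0.0111,0.0321,0.003],[0.0111,0.0321,0.003],[0.0111,0.0321,0.003],[0.0111,0.0321,0.01],[0.0111,0.0321,0.015],[0.0111,0.0321,0.015],[0.0111,0.0321,0.015],[0.0111,0.0321,0.013],[0,0,0]], gripper=[0.05,0.05,0.05,0.05,0.05,0.05,0.05,0.05,0.05,0.05,0.05,0.05,0.05,0.05])

```text
time: 11.8
tool_pos: [0.3904, 0.3315, 0.0581]
tcp_rot: [0.297, -3.123, 0.0]
wrist_force: [-0.4, 0.4, -0.4]
width: 0.585
grip_force: 0.0
```

Run:
```python
from h import *
go(.393,.328,.003,101)
a=shot("top","t3");b=shot("scene","s3")
f=lambda im,u,v:cv2.resize(im[v-20:v+20,u-20:u+20],(400,400),interpolation=cv2.INTER_CUBIC)
cv2.imwrite("pics/c3.png",np.hstack([f(a,268,208),f(b,290,132)]))
```

```text
t11.80 p [0.3904 0.3315 0.0581] ya 100.9 tilt [-0.004 -0.001 -1.   ] F [-0.4  0.4 -0.4] w 50.0 g 0 q6 -1.11
turn z -0.002 shift [-0.0021 -0.0039  0.0551]
```

View pics/c3.png

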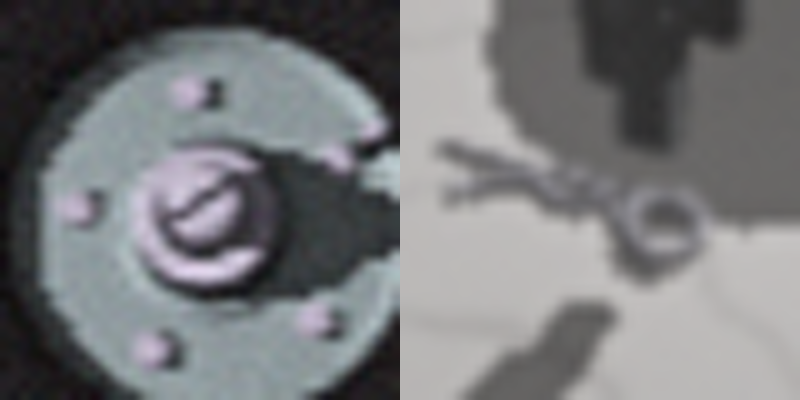

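The washer lies on the hub (top crop, ring centred near (205,215)), and the clip is undisturbed in the scene crop at (660,215).

Call:
jog_arm(turn=[[0,0,0],[0,0,0],[0,0,0],[0,0,0],[0,0,0],[0,0,0],[0,0,0],[0,0,0],[0,0,0]], delta_pos=[[-0.002,-0.004,0.02],[0,0,0.022],[0,0,0.011],[0,0,0],[0,0,0],[0,0,0],[0,0,0],[0,0,0],[0,0,0]], gripper=[0.05,0.05,0.05,0.05,0.025,0.025,0.025,0.025,0.025], grip_force=50)

```text
time: 12.65
tool_pos: [0.3989, 0.3257, 0.0098]
tcp_rot: [-0.291, 3.125, 0.002]
wrist_force: [-1.5, -1.9, 5.8]
width: 0.29
grip_force: 2.9
```

```bash
python3 -c "
from h import *
go(.393,.328,.12,101)"
```

```text
t12.65 p [0.3989 0.3257 0.0098] ya 100.6 tilt [ 0.003  0.001 -1.   ] F [-1.5 -1.9  5.8] w 24.8 g 3 q6 -1.12
turn z -0.006 shift [ 0.005   0.0035 -0.1102]
```

Call:
jog_arm(turn=[[0,0,0],[0,0,0],[0,0,0],[0,0,0],[0,0,0],[0,0,0]], delta_pos=[[0,0,0],[0,0,0],[0,0,-0.03],[0.02,0,-0.03],[0.02,0,-0.03],[0,0,0]], gripper=[0.06,0.06,0.06,0.06,0.06,0.06])

```text
time: 13.15
tool_pos: [0.3588, 0.3197, 0.1033]
tcp_rot: [-0.292, 3.121, 0.008]
wrist_force: [0.4, -0.1, 1.0]
width: 0.705
grip_force: 0.0
```

Run:
```python
from h import *
go(.393,.328,.12,101)
a=shot("top","t4");b=shot("scene","s4")
f=lambda im,u,v:cv2.resize(im[v-20:v+20,u-20:u+20],(400,400),interpolation=cv2.INTER_CUBIC)
cv2.imwrite("pics/c4.png",np.hstack([f(a,187,270),f(b,290,132)]))
```

```text
t13.15 p [0.3588 0.3197 0.1033] ya 100.7 tilt [ 0.006  0.006 -1.   ] F [ 0.4 -0.1  1. ] w 60.2 g 0 q6 -1.08
turn z -0.006 shift [-0.0353  0.0017 -0.0164]
```

View pics/c4.png

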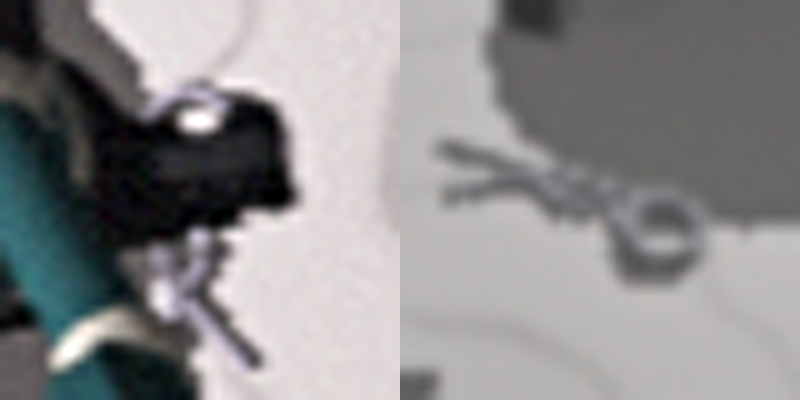

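```bash
python3 -c "
from h import *
go(.3885,.3265,.04,101)"
```

```text
t13.25 p [0.3589 0.3187 0.0994] ya 100.7 tilt [ 0.004  0.003 -1.   ] F [-0.2  0.7  0.1] w 60.2 g 0 q6 -1.08
turn z -0.006 shift [-0.0303  0.0019  0.0596]
```

Call:
jog_arm(turn=[[0,0,-0.006],[0,0,0],[0,0,0],[0,0,0],[0,0,0]], delta_pos=[[0,0,0],[-0.015,0.001,0.03],[-0.015,0.001,0.03],[0,0,0],[0,0,0]], gripper=[0.05,0.05,0.05,0.05,0.05])

```text
time: 13.67
tool_pos: [0.3849, 0.3233, 0.0337]
tcp_rot: [0.299, -3.12, 0.007]
wrist_force: [-0.5, -0.5, 0.8]
width: 0.58
grip_force: 0.0
```

```bash
python3 -c "
from h import *
go(.3885,.3265,.0045,101);vision.read_camera('top');go(.3885,.3265,.0045,101)"
```

```text
t13.67 p [0.3849 0.3233 0.0337] ya 100.9 tilt [-0.007 -0.005 -1.   ] F [-0.5 -0.5  0.8] w 49.6 g 0 q6 -1.11
turn z -0.001 shift [-0.0043  0.0026  0.0292]
t13.72 p [0.3858 0.3242 0.0356] ya 101.0 tilt [-0.004 -0.003 -1.   ] F [ 0.4 -0.6  0.2] w 50.1 g 0 q6 -1.11
turn z -0.001 shift [-0.0032  0.0018  0.0311]
```

```bash
python3 -c "
from h import *
for i in range(6): vision.read_camera('top'); print(read_state()['tool_pos'].round(4))
go(.3885,.3265,.0045,101)"
```

```text
[0.3866 0.325  0.037 ]
[0.3871 0.3255 0.0379]
[0.3874 0.3258 0.0385]
[0.3876 0.326  0.0388]
[0.3876 0.326  0.0389]
[0.3876 0.326  0.0389]
t14.02 p [0.3876 0.326  0.0389] ya 101.0 tilt [ 0.002  0.002 -1.   ] F [0.  0.5 0.3] w 50.0 g 0 q6 -1.11
turn z -0.000 shift [-0.0009  0.0003  0.0344]
```

Call:
jog_arm(turn=[[0,0,0],[0,0,0],[0,0,0],[0,0,0],[0,0,0],[0,0,0],[0,0,0],[0,0,0],[0,0,0],[0,0,0],[0,0,0],[0,0,0],[0,0,0]], delta_pos=[[-0.001,0,0.015],[0,0,0.012],[0,0,0.006],[0,0,0.0015],[0,0,0],[0,0,0],[0,0,0],[0,0,0],[0,0,0],[0,0,0],[0,0,0],[0,0,0],[0,0,0]], gripper=[0.05,0.05,0.05,0.05,0.05,0.05,0.05,0.025,0.025,0.025,0.025,0.025,0.025])

```text
time: 15.1
tool_pos: [0.3885, 0.326, 0.0037]
tcp_rot: [-0.301, 3.126, 0.001]
wrist_force: [-0.0, 0.1, 6.0]
width: 0.315
grip_force: 48.5
```

```bash
python3 -c "
from h import *
go(.3885,.3265,.12,101)"
```

```text
t15.10 p [0.3885 0.326  0.0037] ya 101.0 tilt [ 0.001  0.001 -1.   ] F [-0.   0.1  6. ] w 26.9 g 49 q6 -1.11
turn z -0.000 shift [-0.0002  0.0006 -0.1163]
```

Call:
jog_arm(turn=[[0,0,0],[0,0,0],[0,0,0],[0,0,0],[0,0,0],[0,0,0.1204],[0,0,0.1204],[0,0,0.1204],[0,0,0.1204],[0,0,0.1204],[0,0,0.1204],[0,0,0.1204],[0,0,0.1204],[0,0,0.1204],[0,0,0.1204]], delta_pos=[[0,0,-0.01],[0,0,-0.03],[0,0,-0.03],[0,0,-0.03],[0,0,-0.03],[0,0,0],[0,0,0],[0,0,0],[0,0,0],[0,0,0],[0,0,0],[0,0,0],[0,0,0],[0,0,0],[0,0,0]], gripper=[0.025,0.025,0.025,0.025,0.025,0.025,0.025,0.025,0.025,0.025,0.025,0.025,0.025,0.025,0.025])

```text
time: 16.35
tool_pos: [0.3878, 0.3254, 0.1332]
tcp_rot: [1.531, 2.743, 0.0]
wrist_force: [-0.3, 0.6, -0.7]
width: 0.315
grip_force: 49.0
```

```bash
python3 -c "
from h import *
go(.593,-.036,.135,32)"
```

```text
t16.35 p [0.3878 0.3254 0.1332] ya 31.7 tilt [ 0.  0. -1.] F [-0.3  0.6 -0.7] w 26.9 g 49 q6 0.10
turn z -0.006 shift [-0.4153 -0.0175 -0.0018]
```

Call:
jog_arm(turn=[[0,0,0],[0,0,0],[0,0,0],[0,0,0],[0,0,0],[0,0,0],[0,0,0],[0,0,0],[0,0,0],[0,0,0],[0,0,0],[0,0,0],[0,0,0],[0,0,0],[0,0,0],[0,0,0],[0,0,0],[0,0,0],[0,0,0],[0,0,0]], delta_pos=[[-0.0346,-0.0015,0],[-0.0346,-0.0015,0],[-0.0346,-0.0015,0],[-0.0346,-0.0015,0],[-0.0346,-0.0015,0],[-0.0346,-0.0015,0],[-0.0346,-0.0015,0],[-0.0346,-0.0015,0],[-0.0346,-0.0015,0],[-0.0346,-0.0015,0],[-0.0346,-0.0015,0],[-0.0346,-0.0015,0],[0,0,0.015],[0,0,0.015],[0,0,0.013],[0,0,0.009],[0,0,0],[0,0,0],[0,0,0],[0,0,0]], gripper=[0.025,0.025,0.025,0.025,0.025,0.025,0.025,0.025,0.025,0.025,0.025,0.025,0.025,0.025,0.025,0.025,0.025,0.025,0.025,0.025])

```text
time: 18.02
tool_pos: [0.5935, -0.0357, 0.082]
tcp_rot: [1.521, 2.747, 0.001]
wrist_force: [1.1, 0.5, -0.7]
width: 0.312
grip_force: 49.0
```

Run:
```python
from h import *
a=shot("top","t5");b=shot("scene","s5")
go(.593,-.036,.0812,32)
f=lambda im,u,v:cv2.resize(im[v-25:v+25,u-25:u+25],(400,400),interpolation=cv2.INTER_CUBIC)
cv2.imwrite("pics/c5.png",np.hstack([f(a,280,212),f(b,285,200)]))
```

```text
t18.12 p [ 0.5935 -0.0358  0.082 ] ya 32.0 tilt [ 0.002 -0.    -1.   ] F [ 0.1 -0.3 -0.2] w 27.2 g 49 q6 -0.66
turn z 0.001 shift [ 0.0001 -0.0005  0.0008]
```

View pics/c5.png

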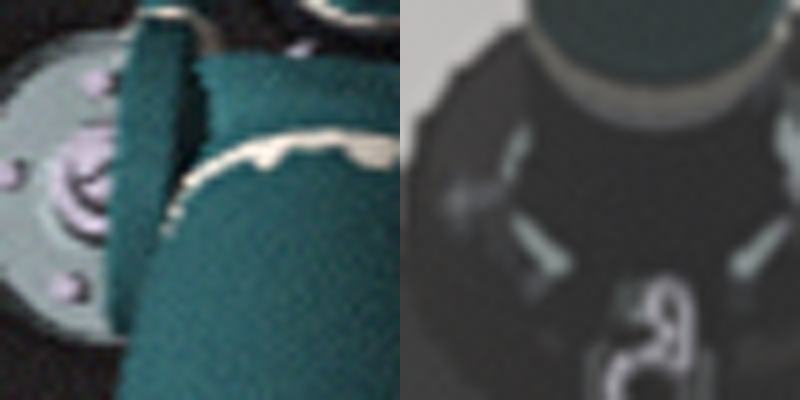

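The arm hides the axle in both crops, with only part of the slot visible at top crop (90,185), so I'll feel for the hole.

Call:
jog_arm(turn=[[0,0,0],[0,0,0],[0,0,0],[0,0,0],[0,0,0],[0,0,0]], delta_pos=[[0.008,0,0.0008],[0.003,0,0],[0.002,0,0],[0.001,0,0],[0,0,0],[0,0,0]], gripper=[0.025,0.025,0.025,0.025,0.025,0.025])

```text
time: 18.62
tool_pos: [0.5853, -0.0241, 0.0801]
tcp_rot: [1.523, 2.748, -0.0]
wrist_force: [0.0, 0.0, -0.3]
width: 0.314
grip_force: 49.1
```

```bash
cat >> h.py <<'E'
def feel(A=(.5455,.0635)):
    s=read_state();R=cv2.Rodrigues(np.array(s["tcp_rot"]))[0]
    print("t%.2f"%s["time"],"rel A in tool",(R.T@(s["tool_pos"]-[A[0],A[1],.0812])).round(4),"F tool",(R.T@s["wrist_force"]).round(1),"M",(R.T@s["torque"]).round(2),"w %.1f"%(85.4*s["width"]),"g %.0f"%s["grip_force"])
E
python3 -c "
from h import *
feel();vision.read_camera('top');feel()"
```

```text
t18.62 rel A in tool [-0.0954 -0.0127  0.0011] F tool [0.  0.  0.3] M [-0.03  0.01  0.07] w 26.8 g 49
t18.67 rel A in tool [-0.0955 -0.0126  0.0011] F tool [-0.1  0.2  0.1] M [ 0.   -0.03 -0.  ] w 26.5 g 49
```

Call:
jog_arm(turn=[[0,0,0],[0,0,0],[0,0,0],[0,0,0],[0,0,0]], delta_pos=[[0,0,-0.001],[0.0015,0,0],[0.0015,0,0],[0,0,0],[0,0,0]], gripper=[0.025,0.025,0.025,0.025,0.025])

```text
time: 19.08
tool_pos: [0.5837, -0.0216, 0.081]
tcp_rot: [-1.523, -2.748, 0.0]
wrist_force: [-0.3, -0.3, -0.5]
width: 0.314
grip_force: 49.0
```

```bash
python3 -c "
from h import *
feel();vision.read_camera('top');feel()"
```

```text
t19.08 rel A in tool [-0.0924 -0.0127  0.0002] F tool [-0.1 -0.4  0.5] M [ 0.02 -0.01  0.04] w 26.8 g 49
t19.13 rel A in tool [-0.0925 -0.0127  0.0002] F tool [-0.2  0.7  0.6] M [ 0.   -0.   -0.02] w 27.3 g 49
```

Call:
jog_arm(turn=[[0,0,0],[0,0,0],[0,0,0],[0,0,0]], delta_pos=[[0.0015,0,0],[0.0015,0,0],[0,0,0],[0,0,0]], gripper=[0.025,0.025,0.025,0.025])

```text
time: 19.47
tool_pos: [0.5821, -0.019, 0.0811]
tcp_rot: [-1.523, -2.748, 0.0]
wrist_force: [-0.3, 0.7, -0.8]
width: 0.312
grip_force: 49.0
```

```bash
python3 -c "
from h import *
feel();vision.read_camera('top');feel()"
```

```text
t19.47 rel A in tool [-0.0893 -0.0127  0.0001] F tool [0.7 0.1 0.8] M [ 0.02  0.01 -0.01] w 26.7 g 49
t19.52 rel A in tool [-0.0894 -0.0127  0.0001] F tool [-0.2  0.9 -0.1] M [ 0.04 -0.07  0.08] w 26.7 g 49
```

Call:
jog_arm(turn=[[0,0,0],[0,0,0],[0,0,0],[0,0,0],[0,0,0]], delta_pos=[[0.0015,0,0],[0.0015,0,0],[0.0015,0,0],[0,0,0],[0,0,0]], gripper=[0.025,0.025,0.025,0.025,0.025])

```text
time: 19.93
tool_pos: [0.5797, -0.0152, 0.0811]
tcp_rot: [-1.523, -2.748, 0.0]
wrist_force: [0.7, 0.6, -1.0]
width: 0.315
grip_force: 49.0
```

```bash
python3 -c "
from h import *
feel();vision.read_camera('top');feel()"
```

```text
t19.93 rel A in tool [-0.0848 -0.0127  0.0001] F tool [0.1 0.9 1. ] M [ 0.03 -0.03  0.06] w 26.9 g 49
t19.98 rel A in tool [-0.0849 -0.0127  0.0001] F tool [-0.4  0.   1.3] M [ 0.05  0.01 -0.02] w 27.3 g 49
```

Call:
jog_arm(turn=[[0,0,0],[0,0,0],[0,0,0],[0,0,0],[0,0,0],[0,0,0]], delta_pos=[[0.002,0,0],[0.002,0,0],[0.002,0,0],[0.002,0,0],[0,0,0],[0,0,0]], gripper=[0.025,0.025,0.025,0.025,0.025,0.025])

```text
time: 20.48
tool_pos: [0.5754, -0.0083, 0.0811]
tcp_rot: [-1.523, -2.748, 0.0]
wrist_force: [0.5, -0.2, -1.2]
width: 0.314
grip_force: 49.0
```

```bash
python3 -c "
from h import *
feel();vision.read_camera('top');feel()"
```

```text
t20.48 rel A in tool [-0.0768 -0.0127  0.0001] F tool [-0.4  0.3  1.2] M [ 0.01 -0.05  0.03] w 26.8 g 49
t20.53 rel A in tool [-0.0769 -0.0127  0.0001] F tool [-1.  -0.3  0.8] M [ 0.02  0.02 -0.01] w 26.7 g 49
```

Call:
jog_arm(turn=[[0,0,0],[0,0,0],[0,0,0],[0,0,0],[0,0,0],[0,0,0],[0,0,0]], delta_pos=[[0.002,0,0.0003],[0.002,0,0],[0.002,0,0],[0.002,0,0],[0.002,0,0],[0,0,0],[0,0,0]], gripper=[0.025,0.025,0.025,0.025,0.025,0.025,0.025])

```text
time: 21.12
tool_pos: [0.57, -0.0004, 0.0808]
tcp_rot: [-1.523, -2.748, 0.001]
wrist_force: [-1.1, -3.8, -0.2]
width: 0.317
grip_force: 49.0
```

```bash
python3 -c "
from h import *
feel();vision.read_camera('top');feel()"
```

```text
t21.12 rel A in tool [-0.0671 -0.0131  0.0005] F tool [-2.7 -2.9  0.2] M [ 0.41 -0.54 -0.15] w 27.1 g 49
t21.17 rel A in tool [-0.0671 -0.0131  0.0005] F tool [-3.6 -2.  -0. ] M [ 0.37 -0.47 -0.09] w 27.0 g 49
```

Call:
jog_arm(turn=[[0,0,0],[0,0,0],[0,0,0],[0,0,0],[0,0,0],[0,0,0]], delta_pos=[[0.002,-0.0003,0],[0.002,0,0],[0.002,0,0],[0.002,0,0],[0,0,0],[0,0,0]], gripper=[0.025,0.025,0.025,0.025,0.025,0.025])

```text
time: 21.67
tool_pos: [0.5661, 0.0054, 0.081]
tcp_rot: [1.522, 2.747, -0.002]
wrist_force: [-0.2, -6.3, -0.3]
width: 0.315
grip_force: 49.1
```

```bash
python3 -c "
from h import *
feel();vision.read_camera('top');feel()"
```

```text
t21.67 rel A in tool [-0.0601 -0.0133  0.0003] F tool [-5.2 -3.5  0.3] M [ 0.54 -1.01 -0.13] w 26.9 g 49
t21.72 rel A in tool [-0.0602 -0.0134  0.0003] F tool [-6.2 -2.9 -0.4] M [ 0.57 -1.03 -0.11] w 27.1 g 49
```

Call:
jog_arm(turn=[[0,0,0],[0,0,0],[0,0,0],[0,0,0],[0,0,0]], delta_pos=[[0.002,-0.0005,0],[0.002,0,0],[0.002,0,0],[0,0,0],[0,0,0]], gripper=[0.025,0.025,0.025,0.025,0.025], grip_force=60)

```text
time: 22.13
tool_pos: [0.5621, 0.0112, 0.0808]
tcp_rot: [1.523, 2.748, -0.0]
wrist_force: [-0.6, -4.0, 0.3]
width: 0.31
grip_force: 59.2
```

```bash
python3 -c "
from h import *
feel();vision.read_camera('top');feel()"
```

```text
t22.13 rel A in tool [-0.0531 -0.0136  0.0004] F tool [-3.  -2.6 -0.3] M [ 0.41 -0.44 -0.07] w 26.5 g 59
t22.18 rel A in tool [-0.053  -0.0136  0.0004] F tool [-2.8 -2.2 -0.3] M [ 0.38 -0.53 -0.08] w 26.4 g 59
```

Call:
jog_arm(turn=[[0,0,0],[0,0,0],[0,0,0],[0,0,0],[0,0,0]], delta_pos=[[0.0015,-0.0003,0],[0.0015,0,0],[0.0015,0,0],[0,0,0],[0,0,0]], gripper=[0.025,0.025,0.025,0.025,0.025])

```text
time: 22.6
tool_pos: [0.5596, 0.0151, 0.0808]
tcp_rot: [1.523, 2.747, 0.0]
wrist_force: [0.1, -3.5, 0.1]
width: 0.312
grip_force: 59.1
```

```bash
python3 -c "
from h import *
feel();vision.read_camera('top');feel()"
```

```text
t22.60 rel A in tool [-0.0486 -0.0137  0.0004] F tool [-3.  -1.8 -0.1] M [ 0.26 -0.55 -0.02] w 26.6 g 59
t22.65 rel A in tool [-0.0484 -0.0137  0.0004] F tool [-3.  -1.8  0.5] M [ 0.28 -0.53 -0.05] w 26.2 g 59
```

Call:
jog_arm(turn=[[0,0,0],[0,0,0],[0,0,0],[0,0,0],[0,0,0]], delta_pos=[[0.0015,0,0],[0.0015,0,0],[0.001,0,0],[0,0,0],[0,0,0]], gripper=[0.025,0.025,0.025,0.025,0.025])

```text
time: 23.07
tool_pos: [0.5572, 0.019, 0.0807]
tcp_rot: [-1.523, -2.747, -0.001]
wrist_force: [0.1, -2.1, -0.3]
width: 0.309
grip_force: 59.1
```

```bash
python3 -c "
from h import *
feel();vision.read_camera('top');feel()"
```

```text
t23.07 rel A in tool [-0.044  -0.0137  0.0005] F tool [-1.8 -1.   0.3] M [ 0.16 -0.21 -0.07] w 26.4 g 59
t23.12 rel A in tool [-0.0439 -0.0137  0.0005] F tool [-0.5 -1.6  0.7] M [ 0.14 -0.2  -0.11] w 26.4 g 59
```

Call:
jog_arm(turn=[[0,0,0],[0,0,0],[0,0,0],[0,0,0],[0,0,0],[0,0,0]], delta_pos=[[0.001,0,0],[0.001,0,0],[0.001,0,0],[0.001,0,0],[0,0,0],[0,0,0]], gripper=[0.025,0.025,0.025,0.025,0.025,0.025])

```text
time: 23.62
tool_pos: [0.5551, 0.0223, 0.0807]
tcp_rot: [-1.523, -2.747, -0.001]
wrist_force: [0.3, -1.3, -0.6]
width: 0.31
grip_force: 59.1
```

```bash
python3 -c "
from h import *
feel();vision.read_camera('top');feel()"
```

```text
t23.62 rel A in tool [-0.04   -0.0137  0.0004] F tool [-1.3 -0.5  0.6] M [ 0.1  -0.26 -0.05] w 26.4 g 59
t23.67 rel A in tool [-0.04   -0.0137  0.0004] F tool [-1.3 -0.4  0.4] M [ 0.1  -0.26 -0.05] w 26.0 g 59
```

Call:
jog_arm(turn=[[0,0,0],[0,0,0],[0,0,0],[0,0,0],[0,0,0]], delta_pos=[[0.001,0,0],[0.001,0,0],[0.001,0,0],[0,0,0],[0,0,0]], gripper=[0.025,0.025,0.025,0.025,0.025])

```text
time: 24.08
tool_pos: [0.5535, 0.0248, 0.0807]
tcp_rot: [-1.523, -2.747, -0.001]
wrist_force: [0.9, -1.9, -0.8]
width: 0.308
grip_force: 59.1
```

Run:
```python
from h import *
a=shot("top","t6");b=shot("scene","s6")
feel()
f=lambda im,u,v:cv2.resize(im[v-20:v+20,u-20:u+20],(400,400),interpolation=cv2.INTER_CUBIC)
cv2.imwrite("pics/c6.png",np.hstack([f(a,268,208),f(b,292,192)]))
```

```text
t24.18 rel A in tool [-0.0371 -0.0137  0.0004] F tool [-0.9 -0.8  0.3] M [-0.03 -0.15 -0.01] w 26.6 g 59
```

View pics/c6.png

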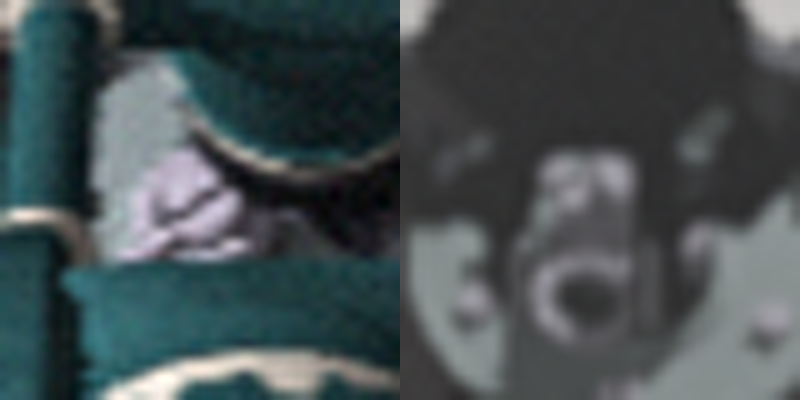

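The scene crop shows the coil at (590,300), close in front of the axle end at (590,175), so the clip is nearly home.

Call:
jog_arm(turn=[[0,0,0],[0,0,0],[0,0,0],[0,0,0]], delta_pos=[[0.001,0,0],[0.0008,0,0],[0,0,0],[0,0,0]], gripper=[0.025,0.025,0.025,0.025])

```text
time: 24.52
tool_pos: [0.5534, 0.025, 0.081]
tcp_rot: [1.522, 2.746, -0.001]
wrist_force: [1.6, -4.6, 0.1]
width: 0.314
grip_force: 59.0
```

```bash
python3 -c "
from h import *
feel();vision.read_camera('top');feel()"
```

```text
t24.52 rel A in tool [-0.0368 -0.0137  0.0002] F tool [-4.8 -1.1 -0.1] M [ 0.16 -0.95 -0.  ] w 26.8 g 59
t24.57 rel A in tool [-0.0368 -0.0137  0.0002] F tool [-5.5 -1.5  0.6] M [ 0.14 -0.9  -0.01] w 26.5 g 59
```

Call:
jog_arm(turn=[[0,0,0],[0,0,0],[0,0,0],[0,0,0],[0,0,0],[0,0,0],[0,0,0],[0,0,0],[0,0,0],[0,0,0],[0,0,0],[0,0,0]], delta_pos=[[-0.0015,-0.0003,0],[0,0,0],[0,0,0],[0,0,0],[0,0,0],[0,0,-0.01],[0,0,-0.03],[0,0,-0.03],[-0.035,0,0],[-0.035,0,0],[-0.035,0,-0.01],[0,0,0]], gripper=[0.025,0.025,0.045,0.045,0.045,0.045,0.045,0.045,0.045,0.045,0.045,0.045])

```text
time: 25.57
tool_pos: [0.6133, -0.0693, 0.1642]
tcp_rot: [1.523, 2.739, 0.001]
wrist_force: [0.4, -0.1, 0.9]
width: 0.526
grip_force: 0.0
```

Call:
jog_arm(turn=[[0,0,0],[0,0,0],[0,0,0],[0,0,0],[0,0,0],[0,0,0],[0,0,0],[0,0,0]], delta_pos=[[-0.035,0,0],[-0.035,0,0],[-0.035,0,0],[-0.035,0,0],[-0.035,0,0],[0,0,0],[0,0,0],[0,0,0]], gripper=[0.045,0.045,0.045,0.045,0.045,0.045,0.045,0.045])

```text
time: 26.23
tool_pos: [0.7012, -0.2124, 0.1607]
tcp_rot: [-1.523, -2.746, -0.001]
wrist_force: [-0.7, -0.0, 0.2]
width: 0.524
grip_force: 0.0
```

Run:
```python
from h import *
a=shot("top","t7");b=shot("scene","s7")
f=lambda im,u,v:cv2.resize(im[v-20:v+20,u-20:u+20],(400,400),interpolation=cv2.INTER_CUBIC)
cv2.imwrite("pics/c7.png",np.hstack([f(a,268,208),f(b,295,195)]))
go(.5,.0,.2)
```

```text
t26.33 p [ 0.701  -0.2116  0.161 ] ya 32.1 tilt [-0.001  0.001 -1.   ] F [-0.2 -0.3 -0.3] w 45.0 g 0 q6 -0.89
turn z -0.000 shift [ 0.286  -0.0581 -0.0388]
```

View pics/c7.png

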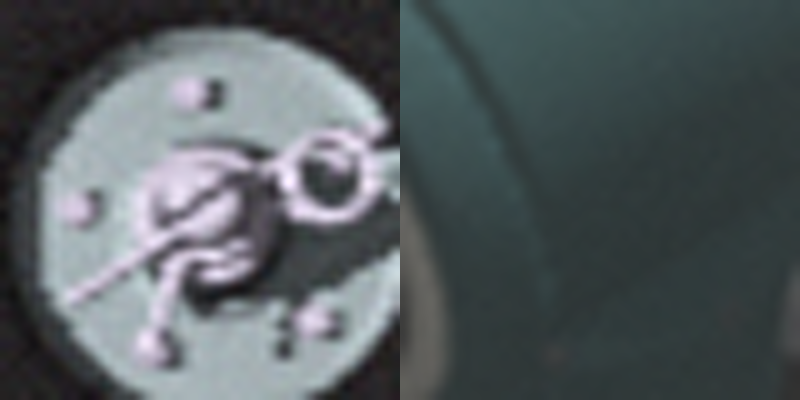

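Top crop: the straight leg passes through the axle in line with the slot, the coil is at (328,175) and the sprung leg is snapped round the shank. I'll check the coil distance numerically.

Run:
```python
from h import *
C=onz("top",[[280.3,205.0]],.0875)[0];T=onz("top",[[248+6.6-.5,188+30-.5]],.08)[0];A=onz("top",[[267.5,207.6]],.094)[0]
d=np.array([-.53,.848]);n=np.array([-.848,-.53])
for p in(C,T): r=(p-A)[:2]; print(p.round(4),(r@d).round(4),(r@n).round(4))
```

```text
[0.5534 0.0263 0.0875] -0.0371 0.0126
[0.5173 0.1055 0.08  ] 0.0492 0.0013
```

```bash
python3 -c "
from h import *
print(ticket.finish_job())"
```

```text
the job is handed in; nothing more can be done
None
```

The washer is flat on the hub and the R-clip is through the axle and fully home: its point measures 49 mm past the axle's centre, as expected. The clip was pushed with no more than about 6 N, then released, and the job was handed in at about 26 s.

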